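# Fit a manipulator column's end cap and set its running clearance

### The job

Put the brass knurled end cap on the ribbed collar on top of the manipulator column, screw it down clockwise until it bottoms out, then back it off a quarter turn for running clearance. Finish while still holding the cap steady there in the gripper, so that I can tighten the pinch screw: do not let go of it or pull it up, and leave the other things on the bench where they are.

Things in the scene. Friction and masses are not known exactly. Their poses are not given: they have to be found in the camera images.
- cap: knurled brass end cap, 48 mm diameter, 36 mm high, about 0.18 kg, loose, open end down on the bench; dark disc and white index line on top. Origin: centre of its lower (open) edge; z up its axis, x along the white line. Grip it across the knurl, 22 to 28 mm above the lower edge. Nothing latches it: it sits on the collar by its weight, lifts off if pulled up; released a little high, it drops home.
- cap_inside (a point): centre of the underside of the cap's crown (8 mm thick), 28 mm above the cap's lower edge, axes as the cap's. The bore is 38 mm in diameter; six lugs, 6 mm wide, 8 mm high and flush with the lower edge, stand in to a diameter of 28.4 mm, at 0, 60, 120, 180, 240 and 300 degrees from the x axis (the white line).
- column: manipulator column, fixed to the bench: white base 110 x 100 x 15 mm, two guide rods, lead screw, brown carriage, and on top an aluminium bearing block 50 x 80 mm with a round shoulder 44 mm in diameter, its top 175 mm above the bench. Origin: centre of the base's underside; z up, the column's axis, on which the collar stands. The pinch screw at the block's side is not to be worked.
- collar_top (a point): centre of the top of the greased steel collar on the column, which stands 29 to 34 mm out of the shoulder. Its nose is 20 mm across at the top, tapering out to 24 mm, 8 mm lower. From 14 mm under the top, six ribs 6.5 mm wide, pointed at the top, stand out to 33 mm diameter; slots between them at 0, 60, 120, 180, 240 and 300 degrees from this point's x axis. z up. Turns and sinks with the collar.
- cap_seat (a point): on the collar's axis 28 mm below its top: the cap's lower edge comes here when fully on. The six lugs then stand in the six slots: cap's x axis at a multiple of 60 degrees to this point's x axis, play about 6 degrees. Let go on the ribs (up to 14 mm too high), the cap turns and drops in by itself; balanced on the very tips (30 degrees off), it needs a slight turn. Turns and sinks with the collar.
- collar (a joint): how far the collar is screwed down, rad: grows as the cap turns it clockwise seen from above, sinks 6 mm a turn (0.95 mm per rad), hard stop (bottomed out) at 5.0; a quarter turn back from there is 3.43. It starts between 0 and 0.8, turns against a light friction of 0.12 N m, stays where left, and follows the cap with up to 12 degrees of lost motion when the direction is reversed.
- thumb_screw: bystander: steel knurled thumb screw, 32 mm diameter with a dark stud 16 mm in diameter on top, 28 mm high, loose on the bench. Origin: centre of its underside.
- bearing: bystander: steel bearing ring lying flat, 42 mm outer diameter, 12 mm high, loose. Origin: centre of its underside.
- saline: bystander: aqua bottle with white cap, 52 mm diameter, 125 mm high, loose. Origin: centre of its underside.
- driver: bystander: screwdriver with a red handle, 170 mm long, loose, lying on the bench.
- ear_bar: bystander: steel ear bar with black end, 155 mm long and 12 mm high, loose, lying on the bench.
- dish: bystander: glass dish, 60 mm diameter, 22 mm high, loose. Origin: centre of its underside.

How it is judged:
By the outcome, as a careful person would: the job done as asked, in the order asked, and still so for the second after the job is handed in, while the arm keeps its last pose, push and grip.
It also fails if it takes over 64 s, if anything falls off the work surface, if the arm or the gripper's body presses on something with over 40 N, if the wrist force passes 120 N, or if a joint passes its speed limit or range.

### The arm

A 6-joint arm with a two-finger parallel gripper is mounted at the origin on the work surface. World frame = base frame: x ahead of the robot, y to its left, z up, the work surface at z = 0. Lengths are in m, angles in rad, forces in N, time in s.
With the tool pointing down it reaches from about 0.225 to 0.725 m from the base axis. Payload 3.1 kg.
Tool frame: the origin (TCP) lies at the very end of the fingers, on their centre line; the grasp point (between the pads) lies 19 mm behind it (manip.grip_depth is the distance from the TCP to the grasp point, in m); x points along the fingers, z is the direction in which the jaws open and shut, and the axes are right-handed (so a half turn about x gives the same grasp; the last joint's range is limited). The gripper opens to 85 mm and grips with 20 to 120 N. Pads are 22 mm wide; open, the fingers measure 114 mm over their backs; the gripper's body (76 mm by 85 mm) begins 54 mm behind the grasp point. The pads swing forward as they close: fully open they stand 13 mm farther back than shut.
Start: joints at [1.096, 0.048, 0.099, 1.622, 0, 1.443], TCP at [0.178, 0.494, 0.231] pointing down, gripper open.
Joint ranges: [-2.91, 2.91], [-0.99, 1.94], [-1.21, 1.42], [-2.12, 2.29], [-1.49, 1.47], [-3.14, 3.14]. Speed limits (rad/s): [2.79, 2.79, 3.14, 3.14, 3.14, 3.14].

### API

Orientations are given as [roll, pitch, yaw] about the fixed x, y, z axes, in that order (R = Rz(yaw) Ry(pitch) Rx(roll)).
In Python, from rig import manip, cams gives the robot as it stands.
- The arm moves only by the tool servo_tool, never from a script. Its argument "series" is a list of rows, each a list of 5 numbers: the gripper's target within -1 to 1 (shut at 1, half-way at 0, fully open at -1), then the shift along the tool's x, y, z in m, then the turn about the tool's x in degrees. In form: [[hand, tx, ty, tz, twist], ...]. A call has 1 to 12 rows; each row is the pose to reach, as a shift and turn from the pose commanded when the call began, along the tool's axes at that moment; what a row does not reach only later rows make up. A row lasts 1/8 s, in which the tool goes at most 62.5 mm and 10.7 degrees, less where a joint would pass 70% of its speed; a pose out of reach is approached as far as the arm can. A call with a gripper value outside its range is refused whole. The fingers move at their own pace and stop on an object; "squeeze" is the grip in N (left out, the last holds). Time passes only in rows, so rows that repeat a pose let the fingers close. It gives the time, the measured TCP pose, the force and the opening at its end, in the units of the state.
- manip.sense(): the state, without advancing time (a new reading comes with each control period).
- cams.get_image(name): name is "scene" or "top" or "wrist"; returns a dict with "color" (384x512x3 uint8, blue, green, red), "mtx" (3x3 intrinsics, pixels), "R" (3x3) and "t" (3): a world point X has camera coordinates R X + t. Camera axes: x right, y down, z forward; pixel columns grow to the right and rows downward; lengths in m; the calibration is good to about 2 mm. A picture is of the moment at which its call begins. There is no depth.
- manip.sign_off(): hands the job in, once; it reports no verdict.
The state is a dict: "time": time; "q": joint angles; "dq": joint speeds; "joint_efforts": joint torques, N m; "tcp_pos": TCP position; "eef_rot": TCP orientation; "ft_force": force on the tool from outside, world axes, zero at the start; "wrist_torque": the same for the moment, N m; "finger_gap": opening from 0.0 (shut) to 1.0 (fully open).
Only numpy, scipy, OpenCV 4.12 (cv2) and the standard library are available. Lean on these libraries where they do the work, as an engineer would, in place of code of your own. Each camera call takes 0.05 s, during which the arm holds its last target. There are 200 camera calls.

## Working session

There is one attempt and no reset: what is moved stays moved. The work goes in short steps, Python scripts to look and compute and a tool call to move; the robot and the scene stay as the last step left them, time stands still between calls to the robot, and variables do not carry over. Pictures are saved under pics/ and viewed, about 8 in all and at most 12, crops included, and the job is handed in when it is done.

Besides the shell and the picture viewer there is one more tool, called after ">>>" as name([rows], argument=value, ...), one row to a line, values as JSON. servo_tool: Moves the arm, as the interface text tells. Its arguments: {"type":"object","properties":{"series":{"type":"array"},"squeeze":{"type":"number"}},"required":["series"]}

```bash
mkdir -p pics; ls
python3 - <<'E'
from rig import manip,cams
import cv2,numpy as np,pickle
s=manip.sense();print(s, manip.grip_depth)
d={}
for n in("scene","top","wrist"):
    d[n]=cams.get_image(n);print(n,d[n]["mtx"].tolist(),np.round(d[n]["R"],3).tolist(),d[n]["t"])
    cv2.imwrite(f"pics/{n}0.png",d[n]["color"])
pickle.dump(d,open("im0.pkl","wb"))
E
```

```text
pics
{'time': 0.0, 'q': array([ 1.09619456e+00,  4.87527691e-02,  9.76188821e-02,  1.62201997e+00,
       -1.53787315e-05,  1.44297695e+00]), 'dq': array([ 2.26633965e-03, -1.10866572e-05,  1.87957592e-03,  9.35905027e-04,
        6.99382174e-04, -1.36047874e-03]), 'joint_efforts': array([-3.83081242e-04, -3.38779378e+01,  3.20016682e+01,  2.01678387e-02,
       -1.19053311e-04, -1.64742374e-05]), 'tcp_pos': array([0.17817824, 0.49319028, 0.23012668]), 'eef_rot': array([ 3.02029642,  1.56843875, -2.03887494]), 'ft_force': array([ 0.44180094, -0.26836794, -0.54154286]), 'wrist_torque': array([-0.01450471, -0.0452637 , -0.03422973]), 'finger_gap': 0.9954644608108603} 0.0187
scene [[489.4301717007136, 0.0, 257.65519950774546], [0.0, 489.4301717007136, 184.90980568167177], [0.0, 0.0, 1.0]] [[-0.533, 0.846, -0.024], [0.465, 0.269, -0.843], [-0.707, -0.461, -0.537]] [ 0.30658298 -0.11407977  1.64935538]
top [[356.72302000674705, 0.0, 259.193293450393], [0.0, 356.72302000674705, 193.8140587434785], [0.0, 0.0, 1.0]] [[0.005, -1.0, 0.008], [-0.993, -0.006, -0.119], [0.119, -0.008, -0.993]] [-0.01387444  0.55928743  1.06249752]
wrist [[312.1534600997586, 0.0, 255.2617803714614], [0.0, 312.1534600997586, 190.79168174757837], [0.0, 0.0, 1.0]] [[0.341, 0.94, -0.001], [0.897, -0.325, 0.3], [0.281, -0.103, -0.954]] [-0.52452562 -0.03615449  0.37910312]
```

View pics/top0.png

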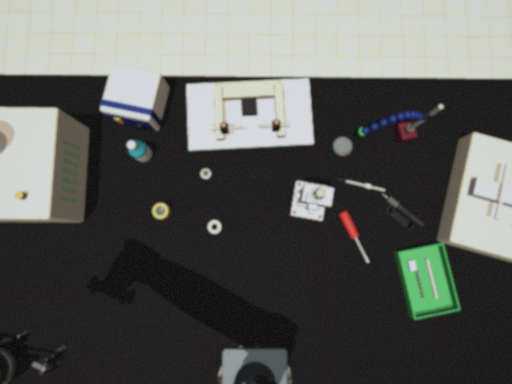

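View pics/scene0.png

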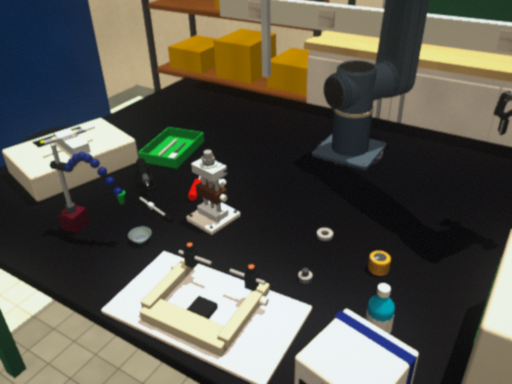

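The top view shows the cap at about (160,211) and the column at about (312,200), with the collar near (320,193). The scene view shows the cap at (379,263) and the collar at (208,155).

```bash
cat > h.py <<'E'
import numpy as np,cv2,pickle
def ray(im,uv):
    d=im["R"].T@np.linalg.inv(im["mtx"])@np.array([uv[0],uv[1],1.]); return -im["R"].T@im["t"],d
def plane(im,uv,z):
    c,d=ray(im,uv); return c+d*(z-c[2])/d[2]
def proj(im,X):
    p=im["mtx"]@(im["R"]@np.asarray(X,float)+im["t"]); return p[:2]/p[2]
def tri(a,ua,b,ub):
    (c,d),(e,f)=ray(a,ua),ray(b,ub); k=np.linalg.lstsq(np.c_[d,-f],e-c,rcond=None)[0]
    P,Q=c+k[0]*d,e+k[1]*f; return (P+Q)/2,np.linalg.norm(P-Q)
def crop(im,u0,v0,w,h,s): return cv2.resize(im["color"][v0:v0+h,u0:u0+w],None,fx=s,fy=s,interpolation=cv2.INTER_CUBIC)
E
python3 - <<'E'
from h import *
d=pickle.load(open("im0.pkl","rb"))
for n,b in(("top",(140,190,180,235)),("scene",(360,240,400,285))):
    im=d[n];hsv=cv2.cvtColor(im["color"],cv2.COLOR_BGR2HSV)
    m=((hsv[...,0]>12)&(hsv[...,0]<35)&(hsv[...,1]>80)&(hsv[...,2]>80)).astype(np.uint8)
    k=np.zeros_like(m);k[b[1]:b[3],b[0]:b[2]]=1
    pts=np.argwhere(m*k)[:,::-1]; hull=cv2.convexHull(pts.astype(np.int32));M=cv2.moments(hull)
    print(n,len(pts),M["m10"]/M["m00"],M["m01"]/M["m00"],cv2.boundingRect(hull))
    if n=="top":print(plane(im,(M["m10"]/M["m00"],M["m01"]/M["m00"]),.03))
print("col",plane(d["top"],(320,193),.2065),tri(d["top"],(320,193),d["scene"],(208,153)))
a=crop(d["top"],280,165,70,65,8);b=crop(d["scene"],180,140,65,100,5)
c=np.zeros((600,800,3),np.uint8)
a=cv2.resize(a,(470,436));c[:436,:470]=a;c[:500,472:797]=b
cc=crop(d["top"],145,195,32,32,5);c[438:598,:160]=cc
cv2.imwrite("pics/c1.png",c)
E
```

```text
top 189 160.0 210.5 (151, 202, 19, 18)
[0.50662522 0.29206868 0.03      ]
scene 401 379.3340849304772 261.891394212702 (369, 250, 23, 26)
col [ 0.5416985  -0.16691909  0.2065    ] (array([ 0.54088819, -0.16565676,  0.20580386]), np.float64(0.003227390984389036))
```

View pics/c1.png

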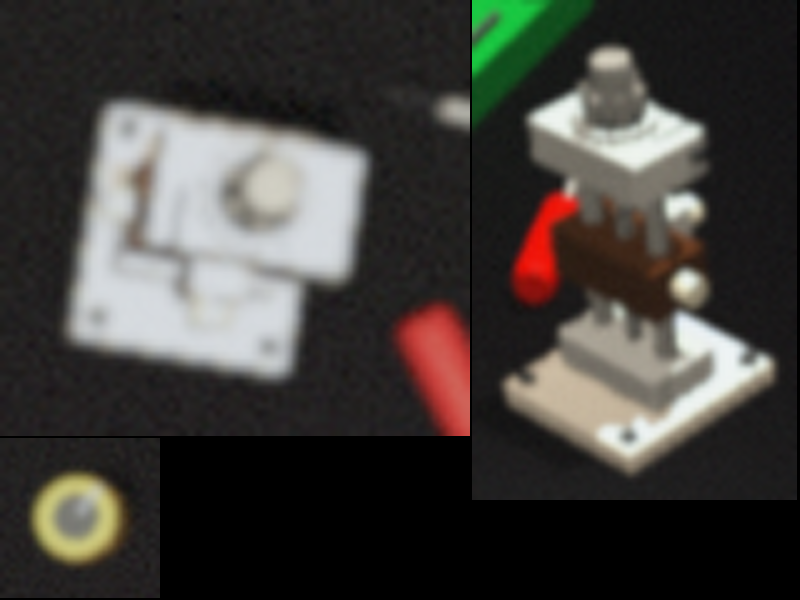

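The crop shows the nose of the collar at top-view (320,193). The cap's white line points up and to the right, so its x axis is at about -40 deg in the world. Next I compute the move to above the cap.

```bash
cat >> h.py <<'E'
from scipy.spatial.transform import Rotation as Rn
def Rt(s): return Rn.from_euler("xyz",s["eef_rot"]).as_matrix()
def togo(s,X):
    return np.round(Rt(s).T@(np.asarray(X)-s["tcp_pos"])*1000,1)
def info(s):
    R=Rt(s);print("t",round(s["time"],2),"q",np.round(s["q"],3),"tcp",np.round(s["tcp_pos"],4),"jaw",round(np.degrees(np.arctan2(R[1,2],R[0,2])),1),"tilt",np.round(R[:,0],3),"F",np.round(s["ft_force"],1),"T",np.round(s["wrist_torque"],2),"gap",round(s["finger_gap"],3))
E
python3 - <<'E'
from h import *;from rig import manip
s=manip.sense();info(s);print(np.round(Rt(s),3));print(togo(s,[.507,.292,.13]))
E
```

```text
t 0.15 q [ 1.096  0.049  0.098  1.622 -0.     1.443] tcp [0.1782 0.4933 0.2304] jaw 70.1 tilt [-0.001 -0.002 -1.   ] F [ 0.1 -0.7 -0.1] T [-0.02 -0.05 -0.1 ] gap 0.999
[[-0.001 -0.94   0.34 ]
 [-0.002  0.34   0.94 ]
 [-1.     0.    -0.002]]
[ 100.4 -377.6  -77.4]
```

>>> servo_tool([
  [-1,0,-50,-10,0],
])

```text
time: 0.28
tcp_pos: [0.2298, 0.4626, 0.2306]
eef_rot: [1.757, 1.569, 2.988]
ft_force: [1.4, -0.2, -0.2]
finger_gap: 0.999
```

I entered that row in mm instead of m. The per-row cap limited it to about 60 mm, and it went in the intended direction, so no harm was done. I'll recompute from here and use metres.

Run:
```python
from h import *;from rig import manip
s=manip.sense();info(s);print(togo(s,[.507,.292,.13])/1000)
```

```text
t 0.28 q [9.790e-01 2.600e-02 7.500e-02 1.621e+00 1.000e-03 1.319e+00] tcp [0.2298 0.4626 0.2306] jaw 70.6 tilt [-0.001  0.    -1.   ] F [ 1.4 -0.2 -0.2] T [-0.07 -0.07  0.02] gap 0.999
[ 0.1002 -0.3183 -0.0686]
```

>>> servo_tool([
  [-1,0.0,-0.055,-0.012,0],
  [-1,0.02,-0.11,-0.024,0],
  [-1,0.04,-0.165,-0.036,0],
  [-1,0.06,-0.22,-0.048,0],
  [-1,0.08,-0.27,-0.058,0],
  [-1,0.1,-0.318,-0.069,0],
  [-1,0.1,-0.318,-0.069,0],
  [-1,0.1,-0.318,-0.069,0],
])

```text
time: 1.27
tcp_pos: [0.507, 0.2883, 0.1309]
eef_rot: [1.948, 1.569, -3.111]
ft_force: [-0.4, -0.1, 0.7]
finger_gap: 1.005
```

Run:
```python
from h import *;from rig import manip,cams
im=cams.get_image("wrist");s=manip.sense();info(s)
pickle.dump((im,s),open("w1.pkl","wb"))
hsv=cv2.cvtColor(im["color"],cv2.COLOR_BGR2HSV)
m=((hsv[...,0]>12)&(hsv[...,0]<35)&(hsv[...,1]>80)&(hsv[...,2]>60)).astype(np.uint8)
n,l,st,c=cv2.connectedComponentsWithStats(m);i=1+np.argmax(st[1:,4]);print(st[i],c[i],proj(im,[.507,.292,.036]))
cv2.imwrite("pics/w1.png",im["color"])
```

```text
t 1.32 q [0.403 0.2   0.068 1.439 0.    0.749] tcp [0.5069 0.2889 0.1316] jaw 70.2 tilt [-0.  0. -1.] F [-0.5  0.1  0.7] T [ 0.   -0.04  0.02] gap 1.001
[229 153  56  26 348] [255.85057471 160.57183908] [259.23587113 194.47550637]
```

View pics/w1.png

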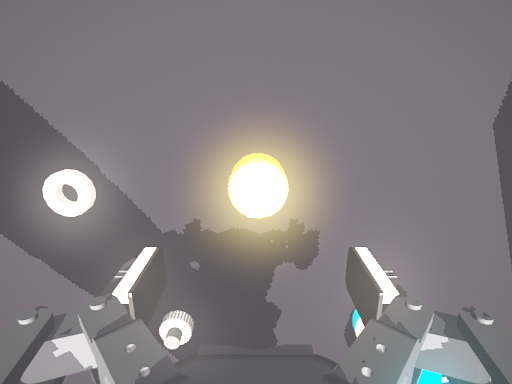

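The wrist view shows the cap's over-exposed top face centred at about (258.5,189), the bearing at (69,192) and the thumb screw at (176,328).

Run:
```python
from h import *;from rig import manip
im,s=pickle.load(open("w1.pkl","rb"))
g=im["color"].min(2);m=cv2.inRange(im["color"],(0,180,180),(255,255,255));
n,l,st,c=cv2.connectedComponentsWithStats(m);
for i in range(1,n):
  if st[i,4]>500: print(st[i],c[i],plane(im,c[i],.036))
print(plane(im,(258.5,189),.036), -im["R"].T@im["t"])
P=plane(im,(258.5,189),.036);P[2]=.0045;print(togo(s,P))
# radius check
for a in ((229,188),(288,188)):print(plane(im,a,.036))
```

```text
[ 215  147   91   87 6185] [259.85060631 190.34987874] [0.50391967 0.29362354 0.036     ]
[  42  169   54   48 1801] [ 68.67018323 192.36923931] [0.45354797 0.14997626 0.036     ]
[112 247  44  57 801] [132.14981273 275.22596754] [0.53875036 0.16336062 0.036     ]
[355 247  45  57 832] [378.37980769 275.00721154] [0.61162597 0.36448857 0.036     ]
[159 310  33  40 798] [175.48245614 329.25438596] [0.60378164 0.17516235 0.036     ]
[  52  318   62   66 1236] [ 82.88511327 352.81391586] [0.59860965 0.08139512 0.036     ]
[397 318  52  66 738] [421.23577236 352.45934959] [0.70803961 0.38336546 0.036     ]
[0.50249677 0.29299372 0.036     ] [0.43329978 0.31512219 0.27298471]
[127.1   5.5   2.3]
[0.49372991 0.2712814  0.036     ]
[0.50970369 0.31527122 0.036     ]
```

>>> servo_tool([
  [-1,0.04,0.0035,0.0025,0],
  [-1,0.08,0.0035,0.0025,0],
  [-1,0.11,0.0035,0.0025,0],
  [-1,0.1255,0.0035,0.0025,0],
  [-1,0.1255,0.0035,0.0025,0],
  [1,0.1255,0.0035,0.0025,0],
  [1,0.1255,0.0035,0.0025,0],
  [1,0.1255,0.0035,0.0025,0],
  [1,0.1255,0.0035,0.0025,0],
  [1,0.1255,0.0035,0.0025,0],
], squeeze=50)

```text
time: 2.58
tcp_pos: [0.5068, 0.2926, 0.0081]
eef_rot: [-0.816, 1.567, 0.408]
ft_force: [-0.2, 0.7, 5.5]
finger_gap: 0.549
```

Run:
```python
from h import *;from rig import manip,cams
s=manip.sense();info(s);R=Rt(s)
im=cams.get_image("wrist");im2=cams.get_image("scene");pickle.dump((im,im2,s),open("w2.pkl","wb"))
print(proj(im2,s["tcp_pos"]),proj(im,s["tcp_pos"]+[0,0,.03]))
c=np.hstack([cv2.resize(im["color"][150:384,130:390],(390,351)),crop(im2,330,205,100,90,3.9)])
cv2.imwrite("pics/w2.png",c[:,:800]);
```

```text
t 2.58 q [ 0.409  0.265 -0.106  1.196 -0.     0.756] tcp [0.5068 0.2926 0.0081] jaw 70.1 tilt [ 0.004  0.002 -1.   ] F [-0.2  0.7  5.5] T [-0.13  0.14  0.03] gap 0.549
[378.27066951 267.11157812] [255.08354714 290.215878  ]
```

View pics/w2.png

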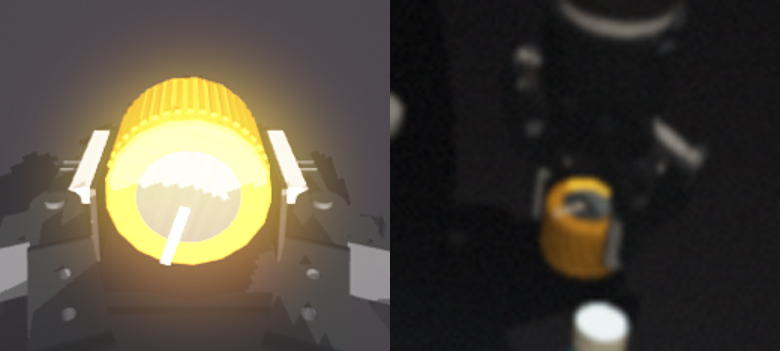

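The wrist crop shows the cap between the pads, with its top centre at crop (188,193) and its white line pointing to (167,264). The scene crop shows the pads at mid height or above on the cap.

Run:
```python
from h import *
im,_,s=pickle.load(open("w2.pkl","rb"));R=Rt(s)
f=lambda u,v:(130+u/1.5,150+v/1.5)
hsv=cv2.cvtColor(im["color"],cv2.COLOR_BGR2HSV)
C=plane(im,f(188,193),.036);E=plane(im,f(167,264),.036)
print("C",C,"off tool mm",(R.T@(C-s["tcp_pos"]))*1e3)
for p in((106,185),(272,185),(190,115),(188,266)):
    print(p,(R.T@(plane(im,f(*p),.036)-s["tcp_pos"]))*1e3)
d=E-C;print("line world deg",np.degrees(np.arctan2(d[1],d[0])),np.linalg.norm(d))
print(togo(s,[.541,-.166,.30]))
```

```text
C [0.50291192 0.29411587 0.036     ] off tool mm [-27.90468561   4.09211113   0.19380094]
(106, 185) [-27.97545936   6.73865246 -22.62245687]
(272, 185) [-27.84730685   6.57764826  23.61103715]
(190, 115) [-27.97297845  27.88676543   0.73967585]
(188, 266) [-27.8316353  -20.82649362   0.17674739]
line world deg -34.32459652808416 0.024959203013262814
[-292.5 -188.9 -418.8]
```

>>> servo_tool([
  [1,-0.01,0,0,0],
  [1,-0.04,0,0,0],
  [1,-0.09,0,0,0],
  [1,-0.14,0,0,0],
  [1,-0.19,0,0,-8],
  [1,-0.24,-0.01,-0.02,-16],
  [1,-0.292,-0.03,-0.06,-24],
  [1,-0.292,-0.052,-0.11,-32],
  [1,-0.292,-0.075,-0.16,-40],
  [1,-0.292,-0.097,-0.21,-48],
  [1,-0.292,-0.12,-0.26,-56],
  [1,-0.292,-0.14,-0.31,-64],
])

```text
time: 4.18
tcp_pos: [0.531, -0.0489, 0.2974]
eef_rot: [0.384, 1.57, 2.73]
ft_force: [0.0, -0.4, -1.5]
finger_gap: 0.545
```

Run:
```python
from h import *;from rig import manip
s=manip.sense();info(s);print(togo(s,[.541,-.166,.30])/1000)
```

```text
t 4.17 q [-0.218  0.099  0.286  1.759  0.    -0.992] tcp [ 0.531  -0.0489  0.2974] jaw 134.4 tilt [-0.001  0.    -1.   ] F [ 0.  -0.4 -1.5] T [ 0.05 -0.08 -0.03] gap 0.545
[-0.0026  0.0747 -0.0907]
```

>>> servo_tool([
  [1,-0.002,0.012,-0.015,-8],
  [1,-0.002,0.025,-0.03,-16],
  [1,-0.002,0.037,-0.045,-24],
  [1,-0.002,0.05,-0.06,-32],
  [1,-0.002,0.062,-0.075,-40],
  [1,-0.002,0.074,-0.09,-48],
  [1,-0.002,0.074,-0.09,-58],
  [1,-0.002,0.074,-0.09,-68],
  [1,-0.002,0.074,-0.09,-78],
  [1,-0.002,0.074,-0.09,-88],
  [1,-0.002,0.074,-0.09,-96],
  [1,-0.002,0.074,-0.09,-96],
])

```text
time: 5.68
tcp_pos: [0.5406, -0.1632, 0.2994]
eef_rot: [-1.335, 1.57, 2.68]
ft_force: [-0.1, -0.2, -2.0]
finger_gap: 0.549
```

Run:
```python
from h import *;from rig import manip,cams
im=cams.get_image("wrist");t=cams.get_image("top");sc=cams.get_image("scene");s=manip.sense();info(s)
pickle.dump((im,t,sc,s),open("w3.pkl","wb"))
print(proj(im,[.541,-.166,.2065]))
cv2.imwrite("pics/w3.png",np.hstack([im["color"][60:384,100:420],cv2.resize(sc["color"][90:220,150:280],(324,324))]))
```

```text
t 5.83 q [-0.412  0.186  0.388  1.773  0.    -2.856] tcp [ 0.5408 -0.1633  0.2996] jaw -130.0 tilt [-0.001  0.    -1.   ] F [-0.1 -0.4 -1.7] T [-0.02  0.01  0.02] gap 0.551
[257.33493738 189.07262558]
```

View pics/w3.png

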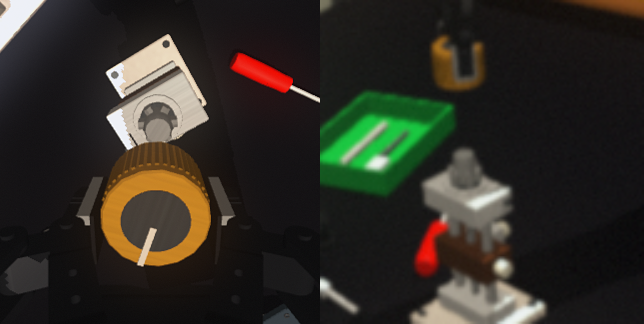

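The wrist view shows the collar nose at crop (157,130), i.e. full (257,190), matching the prediction of (257,189). The cap is held square, with its top centre near crop (156,218). I'll zoom in on the collar ribs.

Run:
```python
from h import *
im,t,sc,s=pickle.load(open("w3.pkl","rb"));R=Rt(s)
f=lambda u,v:(100+u,60+v)
z=s["tcp_pos"][2]-.0081+.036
for p in((101,218),(211,216),(156,170),(156,267),(152,230),(141,266)):
    print(p,np.round(R.T@(plane(im,f(*p),z)-s["tcp_pos"])*1e3,1))
a=crop(im,215,140,85,75,7);cv2.imwrite("pics/w3c.png",a)
```

```text
(101, 218) [-27.9   0.5 -22.3]
(211, 216) [-27.9   1.4  23.8]
(156, 170) [-27.9  22.5   0.8]
(156, 267) [-27.9 -24.6   0.8]
(152, 230) [-27.9  -5.4  -0.9]
(141, 266) [-27.9 -24.   -5.9]
```

View pics/w3c.png

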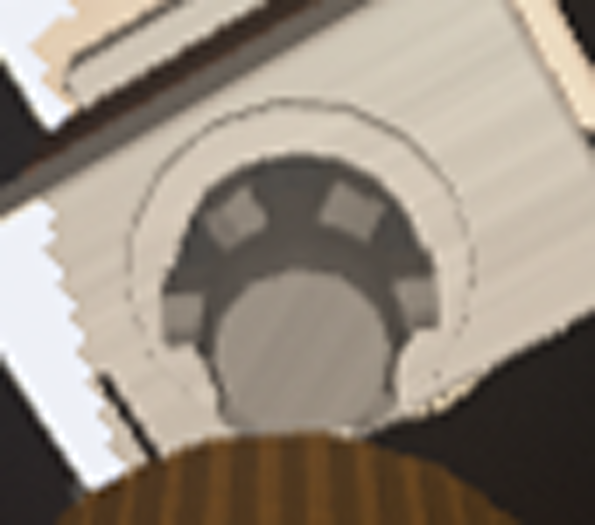

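The zoom shows the nose centre at (302,352), the shoulder ring centred at about column 300, and four light patches at (237,217), (352,207), (183,317) and (418,300). Those are either ribs or slots. I'll aim the lugs midway between the two readings so that the cap slides in whichever is right.

Run:
```python
from h import *
im,t,sc,s=pickle.load(open("w3.pkl","rb"));R=Rt(s)
g=lambda u,v:(215+u/7,140+v/7)
N=plane(im,g(302,352),.2065);print("nose",N)
cap=s["tcp_pos"]+R@[0,-.001,.0007];cap[2]=s["tcp_pos"][2]-.0081
print("capdelta tool",R.T@(N-cap)*1e3)
f=lambda u,v:(100+u,60+v)
d=plane(im,f(141,266),.3275)-plane(im,f(152,230),.3275);print("line",np.degrees(np.arctan2(d[1],d[0])))
for p in((237,217),(352,207),(183,317),(418,300)):
    for z in(.1925,.188):
        w=plane(im,g(*p),z)-N;print(p,z,np.round(np.hypot(w[0],w[1])*1e3,1),np.degrees(np.arctan2(w[1],w[0]))%60)
```

```text
nose [ 0.53982162 -0.16584545  0.2065    ]
capdelta tool [85.02672841  1.98708703  1.89206551]
line 125.14317139319431
(237, 217) 0.1925 14.3 51.77852244178516
(237, 217) 0.188 13.4 54.65752232204714
(352, 207) 0.1925 14.6 56.10449522526116
(352, 207) 0.188 13.7 53.69359635459254
(183, 317) 0.1925 14.0 50.22760060470241
(183, 317) 0.188 14.3 55.595907081767116
(418, 300) 0.1925 14.0 58.41137080133076
(418, 300) 0.188 14.2 53.020178211898
```

>>> servo_tool([
  [1,0.03,0.002,0.002,0],
  [1,0.06,0.002,0.002,0],
  [1,0.075,0.002,0.002,0],
  [1,0.085,0.002,0.002,0],
  [1,0.09,0.002,0.002,0],
  [1,0.094,0.002,0.002,0],
  [1,0.094,0.002,0.002,0],
  [1,0.094,0.002,0.002,0],
])

```text
time: 6.82
tcp_pos: [0.5415, -0.1663, 0.2065]
eef_rot: [1.841, 1.57, -0.426]
ft_force: [-0.9, -0.7, -1.3]
finger_gap: 0.549
```

Run:
```python
from h import *;from rig import manip
info(manip.sense())
```

```text
t 6.83 q [-0.416  0.151  0.161  1.579 -0.    -2.862] tcp [ 0.5415 -0.1663  0.2065] jaw -129.9 tilt [ 0.001 -0.    -1.   ] F [-0.9 -0.7 -1.3] T [-0.01 -0.03 -0.01] gap 0.549
```

>>> servo_tool([
  [1,0.002,0,0,0],
  [1,0.003,0,0,0],
  [1,0.004,0,0,0],
  [1,0.004,0,0,0],
])

```text
time: 7.32
tcp_pos: [0.5413, -0.1662, 0.2023]
eef_rot: [1.829, 1.57, -0.437]
ft_force: [-0.5, 0.6, 0.3]
finger_gap: 0.551
```

>>> servo_tool([
  [1,0.001,0,0,0],
  [1,0.002,0,0,0],
  [1,0.002,0,0,0],
])

```text
time: 7.7
tcp_pos: [0.5416, -0.1663, 0.2019]
eef_rot: [1.817, 1.568, -0.45]
ft_force: [-1.4, 0.6, 7.3]
finger_gap: 0.547
```

>>> servo_tool([
  [-0.5,0.0,0,0,0],
  [-0.5,0,0,0,0],
  [-0.5,0,0,0,0],
  [-0.5,0,0,0,0],
  [-0.5,0,0,0,0],
])

```text
time: 8.32
tcp_pos: [0.5412, -0.1661, 0.1996]
eef_rot: [-1.34, 1.571, 2.676]
ft_force: [-0.5, -0.7, -0.1]
finger_gap: 0.751
```

Run:
```python
from h import *;from rig import manip,cams
im=cams.get_image("wrist");sc=cams.get_image("scene");s=manip.sense();info(s)
pickle.dump((im,sc,s),open("w4.pkl","wb"))
cv2.imwrite("pics/w4.png",np.hstack([cv2.resize(im["color"][160:384,130:390],(480,414)),cv2.resize(sc["color"][130:200,180:240],(320,414))[:, :320]]))
```

```text
t 8.43 q [-0.416  0.151  0.147  1.567  0.    -2.862] tcp [ 0.5412 -0.1661  0.1997] jaw -129.9 tilt [-0.  0. -1.] F [ 0.7 -0.5  1.3] T [ 0.03  0.02 -0.01] gap 0.75
```

View pics/w4.png

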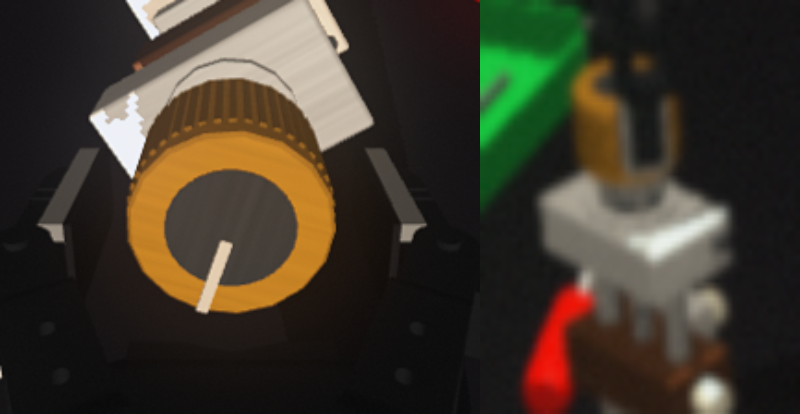

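The cap's line is nearly unchanged. Its top centre is at crop (231,220) and the ribs are still visible under the cap at scene crop (632,190), so it is resting on the ribs and has not dropped in.

Run:
```python
from h import *
im,sc,s=pickle.load(open("w4.pkl","rb"));R=Rt(s)
k=480/260;f=lambda u,v:(130+u/k,160+v/k)
for z in(.230,.222,.214):
    a,b=plane(im,f(127,222),z),plane(im,f(335,219),z);c,e=plane(im,f(231,122),z),plane(im,f(231,313),z)
    d=plane(im,f(203,311),z)-plane(im,f(225,243),z)
    print(z,np.linalg.norm(a-b),np.linalg.norm(c-e),"centre tool",R.T@((a+b)/2-s["tcp_pos"])*1e3,R.T@((c+e)/2-s["tcp_pos"])*1e3,"line",np.degrees(np.arctan2(d[1],d[0])))
```

```text
0.23 0.046412197543553246 0.04908173236125941 centre tool [-30.28003937   1.4311877    0.32356349] [-30.27993377   0.7917971    0.34999941] line 124.43329356431622
0.222 0.049739601228661695 0.0526005215109675 centre tool [-22.27917333  -3.84128319   0.30320899] [-22.27906016  -4.52651326   0.33154016] line 124.43329356431622
0.214 0.053067004913770185 0.056119310660675596 centre tool [-14.27830729  -9.11375407   0.28285448] [-14.27818654  -9.84482361   0.31308091] line 124.43329356431622
```

The cap's lower edge is at 0.194 and the line has not moved, so it is balanced near the rib tips. I'll regrip 20° round and turn the cap counter-clockwise about 24°, which suits both rib readings, then release it.

>>> servo_tool([
  [-0.5,0.0,0,0,10],
  [-0.5,0,0,0,20],
  [-0.5,0,0,0,20],
  [1,0,0,0,20],
  [1,0,0,0,20],
  [1,0,0,0,20],
  [1,0,0,0,20],
], squeeze=30)

```text
time: 9.3
tcp_pos: [0.5414, -0.1662, 0.2]
eef_rot: [2.397, 1.57, -0.219]
ft_force: [-0.1, -0.1, 0.9]
finger_gap: 0.552
```

>>> servo_tool([
  [1,0,0,0,-8],
  [1,0,0,0,-16],
  [1,0,0,0,-24],
  [1,0,0,0,-24],
  [-0.5,0,0,0,-24],
  [-0.5,0,0,0,-24],
  [-0.5,0,0,0,-24],
  [-0.5,0,0,0,-24],
  [-0.5,0,0,0,-24],
])

```text
time: 10.42
tcp_pos: [0.5412, -0.1661, 0.1999]
eef_rot: [1.984, 1.571, -0.213]
ft_force: [0.5, -0.1, 0.7]
finger_gap: 0.751
```

Run:
```python
from h import *;from rig import manip,cams
im=cams.get_image("wrist");sc=cams.get_image("scene");s=manip.sense();info(s)
pickle.dump((im,sc,s),open("w5.pkl","wb"))
cv2.imwrite("pics/w5.png",np.hstack([cv2.resize(im["color"][160:384,130:390],(480,414)),cv2.resize(sc["color"][130:200,180:240],(320,414))[:, :320]]))
```

```text
t 10.53 q [-0.416  0.15   0.147  1.567  0.    -2.932] tcp [ 0.5412 -0.1661  0.1998] jaw -125.9 tilt [ 0. -0. -1.] F [ 0.3 -0.   0.2] T [-0.    0.    0.04] gap 0.747
```

View pics/w5.png

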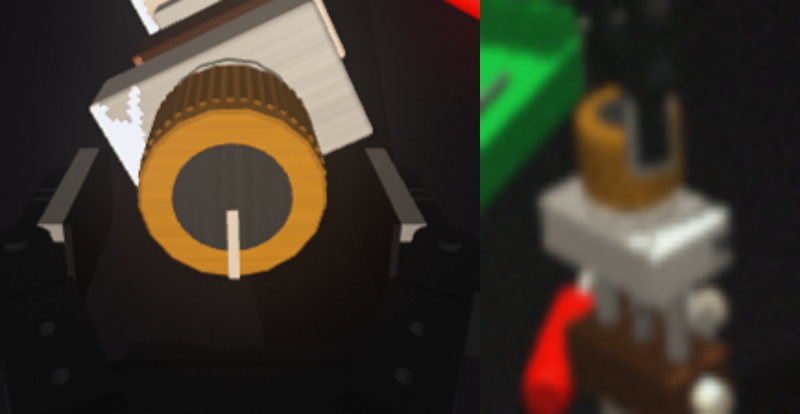

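The cap has dropped home: it looks smaller (187 px wide, where it was 208), the ribs are hidden, and its line now points along tool -y at crop (233,278). I'll measure height, centring and line angle before gripping.

Run:
```python
from h import *
im,sc,s=pickle.load(open("w5.pkl","rb"));R=Rt(s)
k=480/260;f=lambda u,v:(130+u/k,160+v/k)
for z in(.218,.215,.212):
    a,b=plane(im,f(139,196),z),plane(im,f(327,194),z);c,e=plane(im,f(232,108),z),plane(im,f(232,277),z)
    d=plane(im,f(234,277),z)-plane(im,f(232,212),z)
    print(z,np.linalg.norm(a-b),np.linalg.norm(c-e),"centre tool",R.T@((a+b)/2-s["tcp_pos"])*1e3,R.T@((c+e)/2-s["tcp_pos"])*1e3,"line",np.degrees(np.arctan2(d[1],d[0])))
```

```text
0.218 0.04585366794310725 0.0467339062909908 centre tool [-18.17320088   0.522996     0.65277085] [-18.17320876   0.04622099   0.42830081] line 145.63830700601264
0.215 0.046963938803118284 0.04786549066922959 centre tool [-15.17324563  -1.27899696   0.65691624] [-15.1732537   -1.76731629   0.42701102] line 145.63830700601247
0.212 0.04807420966312923 0.048997075047468405 centre tool [-12.17329038  -3.08098993   0.66106162] [-12.17329864  -3.58085358   0.42572123] line 145.63830700601264
```

>>> servo_tool([
  [-0.5,0.005,0.0008,0,0],
  [-0.5,0.01,0.0008,0,0],
  [-0.5,0.0135,0.0008,0,0],
  [-0.5,0.0135,0.0008,0,0],
  [1,0.0135,0.0008,0,0],
  [1,0.0135,0.0008,0,0],
  [1,0.0135,0.0008,0,0],
  [1,0.0135,0.0008,0,0],
  [1,0.0135,0.0008,0,0],
], squeeze=60)

```text
time: 11.65
tcp_pos: [0.542, -0.1667, 0.1867]
eef_rot: [1.724, 1.57, -0.473]
ft_force: [-0.0, -1.1, 2.0]
finger_gap: 0.544
```

Run:
```python
from h import *;from rig import manip
info(manip.sense())
```

```text
t 11.65 q [-0.417  0.151  0.122  1.541 -0.    -2.932] tcp [ 0.542  -0.1667  0.1867] jaw -125.9 tilt [ 0.001 -0.    -1.   ] F [-0.  -1.1  2. ] T [-0.04  0.03 -0.01] gap 0.544
```

>>> servo_tool([
  [1,0.0003,0,0,8],
  [1,0.0005,0,0,16],
  [1,0.0006,0,0,24],
  [1,0.0007,0,0,32],
  [1,0.0009,0,0,40],
  [1,0.001,0,0,48],
  [1,0.0011,0,0,56],
  [1,0.0013,0,0,64],
  [1,0.0014,0,0,72],
  [1,0.0015,0,0,80],
  [1,0.0017,0,0,90],
  [1,0.0017,0,0,90],
])

```text
time: 13.15
tcp_pos: [0.5421, -0.1669, 0.1853]
eef_rot: [2.971, 1.57, -0.795]
ft_force: [-0.1, -0.5, 3.6]
finger_gap: 0.546
```

Run:
```python
from h import *;from rig import manip
info(manip.sense())
```

```text
t 13.15 q [-0.417  0.151  0.119  1.537 -0.    -1.363] tcp [ 0.5421 -0.1669  0.1853] jaw 144.2 tilt [ 0.001 -0.001 -1.   ] F [-0.1 -0.5  3.6] T [-0.13  0.07 -0.03] gap 0.546
```

Forces are small. Another 90°.

>>> servo_tool([
  [1,0.0001,0,0,8],
  [1,0.0003,0,0,16],
  [1,0.0004,0,0,24],
  [1,0.0005,0,0,32],
  [1,0.0007,0,0,40],
  [1,0.0008,0,0,48],
  [1,0.0009,0,0,56],
  [1,0.0011,0,0,64],
  [1,0.0012,0,0,72],
  [1,0.0013,0,0,80],
  [1,0.0015,0,0,90],
  [1,0.0015,0,0,90],
])

```text
time: 14.65
tcp_pos: [0.542, -0.1667, 0.1838]
eef_rot: [-1.356, 1.57, -0.407]
ft_force: [-0.1, -0.9, 4.3]
finger_gap: 0.546
```

Run:
```python
from h import *;from rig import manip
info(manip.sense())
```

```text
t 14.65 q [-0.417  0.151  0.115  1.535  0.     0.205] tcp [ 0.542  -0.1667  0.1838] jaw 54.4 tilt [ 0.001 -0.    -1.   ] F [-0.1 -0.9  4.3] T [ 0.01  0.17 -0.  ] gap 0.546
```

>>> servo_tool([
  [1,0.0001,0,0,8],
  [1,0.0003,0,0,16],
  [1,0.0004,0,0,24],
  [1,0.0005,0,0,32],
  [1,0.0007,0,0,40],
  [1,0.0009,0,0,48],
  [1,0.001,0,0,56],
  [1,0.001,0,0,56],
])

```text
time: 15.65
tcp_pos: [0.5422, -0.1666, 0.1828]
eef_rot: [-0.204, 1.57, -0.232]
ft_force: [-1.8, 0.2, 5.4]
finger_gap: 0.549
```

Run:
```python
from h import *;from rig import manip
info(manip.sense())
```

```text
t 15.65 q [-0.417  0.151  0.114  1.532  0.     1.182] tcp [ 0.5422 -0.1666  0.1828] jaw -1.6 tilt [ 0.001 -0.    -1.   ] F [-1.8  0.2  5.4] T [0.08 0.16 0.05] gap 0.549
```

>>> servo_tool([
  [1,0.0001,0,0,5],
  [1,0.0002,0,0,10],
  [1,0.0002,0,0,10],
])

```text
time: 16.02
tcp_pos: [0.5422, -0.1666, 0.1827]
eef_rot: [-0.007, 1.57, -0.208]
ft_force: [-0.6, 0.2, 5.4]
finger_gap: 0.547
```

Run:
```python
from h import *;from rig import manip
info(manip.sense())
```

```text
t 16.02 q [-0.416  0.151  0.113  1.532  0.     1.356] tcp [ 0.5422 -0.1666  0.1827] jaw -11.5 tilt [ 0.001 -0.    -1.   ] F [-0.6  0.2  5.4] T [0.05 0.16 0.02] gap 0.547
```

>>> servo_tool([
  [1,0.0001,0,0,5],
  [1,0.0002,0,0,10],
  [1,0.0002,0,0,10],
])

```text
time: 16.4
tcp_pos: [0.5422, -0.1666, 0.1825]
eef_rot: [0.137, 1.569, -0.239]
ft_force: [-0.2, 0.2, 5.3]
finger_gap: 0.548
```

Run:
```python
from h import *;from rig import manip
info(manip.sense())
```

```text
t 16.4 q [-0.417  0.151  0.113  1.532  0.     1.53 ] tcp [ 0.5422 -0.1666  0.1825] jaw -21.5 tilt [ 0.001 -0.    -1.   ] F [-0.2  0.2  5.3] T [0.05 0.13 0.03] gap 0.548
```

>>> servo_tool([
  [1,0.0001,0,0,5],
  [1,0.0002,0,0,10],
  [1,0.0002,0,0,10],
])

```text
time: 16.77
tcp_pos: [0.5423, -0.1667, 0.1823]
eef_rot: [0.3, 1.569, -0.25]
ft_force: [-0.7, 0.1, 5.2]
finger_gap: 0.543
```

Run:
```python
from h import *;from rig import manip
info(manip.sense())
```

```text
t 16.77 q [-0.417  0.151  0.113  1.531  0.     1.705] tcp [ 0.5423 -0.1667  0.1823] jaw -31.5 tilt [ 0.001 -0.    -1.   ] F [-0.7  0.1  5.2] T [-0.03  0.14  0.03] gap 0.543
```

>>> servo_tool([
  [1,0.0001,0,0,4],
  [1,0.0001,0,0,8],
  [1,0.0001,0,0,8],
])

```text
time: 17.15
tcp_pos: [0.5423, -0.1666, 0.1823]
eef_rot: [-0.06, 1.569, -0.744]
ft_force: [-2.0, -1.0, 5.4]
finger_gap: 0.549
```

Run:
```python
from h import *;from rig import manip
s=manip.sense();info(s);print(s["joint_efforts"][5])
```

```text
t 17.15 q [-4.160e-01  1.510e-01  1.120e-01  1.531e+00 -1.000e-03  1.839e+00] tcp [ 0.5423 -0.1666  0.1823] jaw -39.2 tilt [ 0.001 -0.001 -1.   ] F [-2.  -1.   5.4] T [-0.14  0.21  1.56] gap 0.549
1.6522235423326492
```

>>> servo_tool([
  [1,0.0001,0,0,4],
  [1,0.0001,0,0,8],
  [1,0.0001,0,0,8],
])

```text
time: 17.52
tcp_pos: [0.5443, -0.1648, 0.1823]
eef_rot: [1.273, 1.564, 0.45]
ft_force: [4.2, 3.0, 5.3]
finger_gap: 0.552
```

Run:
```python
from h import *;from rig import manip
s=manip.sense();info(s);print(s["joint_efforts"][5])
```

```text
t 17.52 q [-0.415  0.151  0.113  1.528  0.005  1.98 ] tcp [ 0.5443 -0.1648  0.1823] jaw -47.2 tilt [ 0.006  0.003 -1.   ] F [4.2 3.  5.3] T [ 0.73 -0.92  1.53] gap 0.552
1.5573972836136818
```

The stop was reached at a jaw angle of about -38°: Tz rose to 1.55 N m and the pads slipped about 8° on the knurl. I'll open to relieve the load, check the cap, recentre and regrip for a clean back-off.

>>> servo_tool([
  [-0.5,0,0,0,0],
  [-0.5,0,0,0,0],
  [-0.5,0,0,0,0],
  [-0.5,0,0,0,0],
  [-0.5,0,0,0,0],
])

```text
time: 18.15
tcp_pos: [0.5417, -0.1667, 0.1812]
eef_rot: [-2.431, 1.57, 3.017]
ft_force: [-0.1, -1.1, 0.1]
finger_gap: 0.746
```

Run:
```python
from h import *;from rig import manip,cams
im=cams.get_image("wrist");sc=cams.get_image("scene");s=manip.sense();info(s)
pickle.dump((im,sc,s),open("w6.pkl","wb"))
cv2.imwrite("pics/w6.png",np.hstack([cv2.resize(im["color"][160:384,130:390],(480,414)),cv2.resize(sc["color"][130:200,180:240],(320,414))[:, :320]]))
```

```text
t 18.25 q [-0.417  0.151  0.111  1.531 -0.     1.99 ] tcp [ 0.5418 -0.1667  0.1813] jaw -47.9 tilt [-0. -0. -1.] F [0.1 0.4 0.4] T [-0.03  0.04 -0.  ] gap 0.747
```

View pics/w6.png

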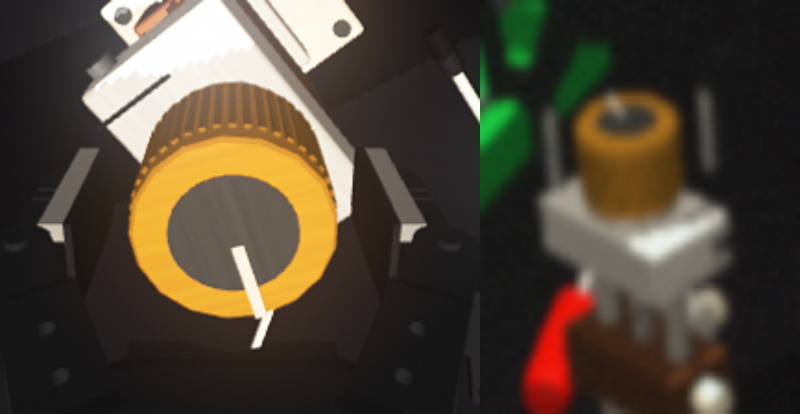

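The cap is seated and centred at crop (233,228). Its line runs from (237,247) to (266,317), and the scene view shows it low on the block.

Run:
```python
from h import *
im,sc,s=pickle.load(open("w6.pkl","rb"));R=Rt(s)
k=480/260;f=lambda u,v:(130+u/k,160+v/k)
z=.212
a,b=plane(im,f(129,228),z),plane(im,f(337,228),z);c,e=plane(im,f(233,138),z),plane(im,f(233,318),z)
print(np.linalg.norm(a-b),"centre tool",R.T@((a+b)/2-s["tcp_pos"])*1e3,R.T@((c+e)/2-s["tcp_pos"])*1e3)
L=lambda p,q:(lambda d:np.degrees(np.arctan2(d[1],d[0])))(plane(im,f(*q),z)-plane(im,f(*p),z))
print("line",L((237,247),(266,317)),"from centre",L((233,228),(266,317)))
```

```text
0.04636360611615445 centre tool [-30.70572175   1.01580474  -1.4979388 ] [-30.70562569  -0.24010716  -1.4912449 ]
line -118.24273791229619 from centre -120.07418081506817
```

>>> servo_tool([
  [1,0,0,0,0],
  [1,0,0,0,0],
  [1,0,0,0,0],
  [1,0,0,0,0],
  [1,0,0,0,0],
  [1,0,0,0,0],
], squeeze=60)

```text
time: 19.0
tcp_pos: [0.5421, -0.1667, 0.1817]
eef_rot: [0.408, 1.57, -0.427]
ft_force: [-0.3, 0.1, 3.3]
finger_gap: 0.547
```

```bash
cat > t.py <<'E'
from h import *;from rig import manip
s=manip.sense();info(s);print(s["joint_efforts"][5])
E
python3 t.py
```

```text
t 19.0 q [-0.417  0.151  0.112  1.531 -0.     1.99 ] tcp [ 0.5421 -0.1667  0.1817] jaw -47.9 tilt [ 0.001 -0.    -1.   ] F [-0.3  0.1  3.3] T [-0.05 -0.02  0.01] gap 0.547
0.0010397070946055464
```

>>> servo_tool([
  [1,0,0,0,4],
])

```text
time: 19.12
tcp_pos: [0.5422, -0.1668, 0.1817]
eef_rot: [0.263, 1.57, -0.643]
ft_force: [-0.1, -0.9, 2.8]
finger_gap: 0.548
```

```bash
python3 t.py
```

```text
t 19.12 q [-0.417  0.151  0.112  1.53  -0.     2.06 ] tcp [ 0.5422 -0.1668  0.1817] jaw -51.9 tilt [ 0.001 -0.001 -1.   ] F [-0.1 -0.9  2.8] T [-0.21 -0.09  0.8 ] gap 0.548
0.3027993533760309
```

Turning clockwise again met the stop within 4° (Tz 0.8 N m), so it is bottomed. Now I reverse, watching for where the lost motion ends.

>>> servo_tool([
  [1,0,0,0,-3],
  [1,0,0,0,-6],
])

```text
time: 19.38
tcp_pos: [0.5421, -0.1667, 0.1818]
eef_rot: [0.357, 1.57, -0.442]
ft_force: [-0.0, 0.3, 4.3]
finger_gap: 0.549
```

```bash
python3 t.py
```

```text
t 19.38 q [-0.417  0.151  0.112  1.531 -0.     1.953] tcp [ 0.5421 -0.1667  0.1818] jaw -45.8 tilt [ 0.001 -0.    -1.   ] F [-0.   0.3  4.3] T [-0.04 -0.02  0.03] gap 0.549
0.2690623886883259
```

>>> servo_tool([
  [1,0,0,0,-3],
])

```text
time: 19.5
tcp_pos: [0.542, -0.1666, 0.1817]
eef_rot: [0.421, 1.57, -0.325]
ft_force: [-0.4, -0.6, 3.2]
finger_gap: 0.544
```

```bash
python3 t.py
```

```text
t 19.5 q [-0.417  0.151  0.112  1.531  0.     1.901] tcp [ 0.542  -0.1666  0.1817] jaw -42.8 tilt [ 0.001 -0.    -1.   ] F [-0.4 -0.6  3.2] T [-0.07  0.07 -0.02] gap 0.544
0.2685520425438881
```

>>> servo_tool([
  [1,0,0,0,-3],
])

```text
time: 19.62
tcp_pos: [0.542, -0.1666, 0.1818]
eef_rot: [0.377, 1.57, -0.318]
ft_force: [0.1, -0.4, 3.7]
finger_gap: 0.551
```

```bash
python3 t.py
```

```text
t 19.62 q [-0.417  0.151  0.112  1.531  0.     1.848] tcp [ 0.542  -0.1666  0.1818] jaw -39.8 tilt [ 0.001 -0.    -1.   ] F [ 0.1 -0.4  3.7] T [-0.06 -0.    0.03] gap 0.551
0.26848786510527134
```

>>> servo_tool([
  [1,0,0,0,-3],
])

```text
time: 19.75
tcp_pos: [0.5421, -0.1668, 0.1817]
eef_rot: [0.137, 1.57, -0.505]
ft_force: [-0.0, 0.1, 4.0]
finger_gap: 0.545
```

```bash
python3 t.py
```

```text
t 19.75 q [-0.417  0.151  0.112  1.53  -0.     1.796] tcp [ 0.5421 -0.1668  0.1817] jaw -36.8 tilt [ 0.001 -0.001 -1.   ] F [-0.   0.1  4. ] T [-0.11 -0.03 -0.07] gap 0.545
0.17000092193484306
```

>>> servo_tool([
  [1,0,0,0,-3],
])

```text
time: 19.88
tcp_pos: [0.5422, -0.1668, 0.1818]
eef_rot: [0.182, 1.57, -0.408]
ft_force: [0.5, -0.7, 3.6]
finger_gap: 0.549
```

```bash
python3 t.py
```

```text
t 19.88 q [-0.417  0.151  0.112  1.53   0.     1.744] tcp [ 0.5422 -0.1668  0.1818] jaw -33.8 tilt [ 0.001 -0.    -1.   ] F [ 0.5 -0.7  3.6] T [-0.04 -0.06 -0.11] gap 0.549
0.14400841668248177
```

The joint effort clearly shows the free play ending at a jaw angle of about -37° (effort 0.2685 falling to 0.144, a difference of 0.12 N m, which is the collar friction). A quarter turn of the collar from there is jaw ≈ 53.4°, so -87.3° remains.

>>> servo_tool([
  [1,-0.0001,0,0,-8],
  [1,-0.0002,0,0,-16],
  [1,-0.0004,0,0,-24],
  [1,-0.0005,0,0,-32],
  [1,-0.0006,0,0,-40],
  [1,-0.0008,0,0,-48],
  [1,-0.0009,0,0,-56],
  [1,-0.001,0,0,-64],
  [1,-0.0012,0,0,-72],
  [1,-0.0013,0,0,-80],
  [1,-0.0014,0,0,-87.3],
  [1,-0.0014,0,0,-87.3],
])

```text
time: 21.38
tcp_pos: [0.5421, -0.1667, 0.1832]
eef_rot: [-1.335, 1.57, -0.404]
ft_force: [-0.6, -1.6, 4.8]
finger_gap: 0.541
```

```bash
python3 t.py
python3 - <<'E'
from h import *;from rig import manip,cams
im=cams.get_image("wrist");sc=cams.get_image("scene");s=manip.sense()
pickle.dump((im,sc,s),open("w7.pkl","wb"))
cv2.imwrite("pics/w7.png",np.hstack([cv2.resize(im["color"][160:384,130:390],(480,414)),cv2.resize(sc["color"][130:200,180:240],(320,414))[:, :320]]))
E
```

```text
t 21.38 q [-0.417  0.151  0.115  1.533  0.     0.223] tcp [ 0.5421 -0.1667  0.1832] jaw 53.3 tilt [ 0.001 -0.    -1.   ] F [-0.6 -1.6  4.8] T [-0.05 -0.05 -0.01] gap 0.541
-0.2210166910663247
```

View pics/w7.png

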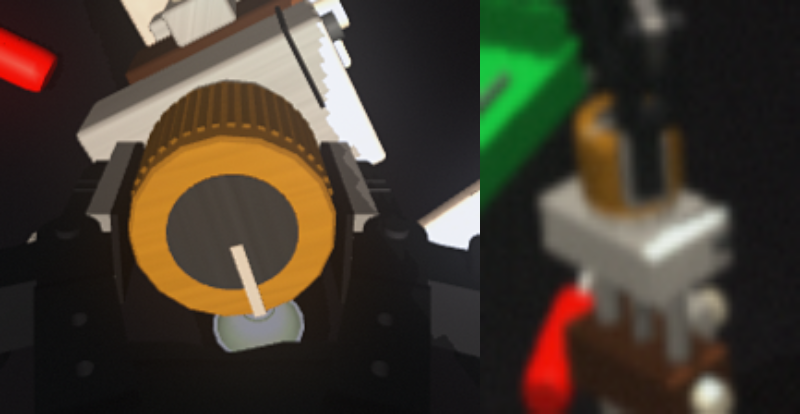

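The cap is still gripped and seated. Its line sits as it did at the regrip, from (236,246) to (262,314), so it has not slipped. The downward push is light (4.8 N) and the residual turning moment is close to zero. Handing in.

```bash
python3 -c "
from rig import manip
print(manip.sign_off())"
```

```text
the job is handed in; nothing more can be done
None
```

The cap is on the collar, was screwed down clockwise to the hard stop, and then backed off a quarter turn. I handed in with the gripper still holding it at 60 N, about 21 s into the 64 s.

**How it went**
- **Seating:** The cap first sat balanced on the rib tips. I regripped it and turned it about 24° counter-clockwise, and it dropped home, going down about 13.5 mm.
- **Bottoming out:** The wrist moment rose to 1.55 N m at the stop, and the pads slipped about 8° on the knurl. I released, regripped, and turned clockwise again; the stop was met within 4° (0.8 N m).
- **Backing off:** On reversing, joint 6's effort showed about 13° of free play. The collar's 0.12 N m friction then came in at a jaw angle of about -37°. I turned 90° from there, to 53.3°.

**Last checks**
- The white line sits at the same angle to the gripper as when I regripped, so I saw no slip during the back-off.
- The cap is seated with about 5 N of downward push, and the moment about its axis is about zero.
- I did not measure the collar angle directly. I estimate it is within 2 to 3° of 3.43 rad.

**What did not match**
- **Stop angle:** The cap's line at the stop, measured in the image, was about 7° off what the gripper's rotation implied, which fits the pad slip. I used the joint effort reading instead.
- **Rib positions:** The first image reading of the ribs was about 10° away from where the cap actually balanced.
- **Unit error:** My first move row was in mm by mistake. The per-row limit held it to about 60 mm in free space, and nothing was touched.
- **Other things on the bench:** I did not touch or move them at any point, but I did not measure their positions again at the end.

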